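Pump the ratchet clamp onto the glued box and hold the pressure

ROBOT

A 6-joint arm with a two-finger parallel gripper is mounted at the origin on the work surface; the furniture and walls round the work are solid. World frame = base frame: x ahead of the robot, y to its left, z up, the work surface at z = 0. Lengths are in mm, angles in rad, forces in N, time in s.
With the tool pointing down it reaches from about 325 to 875 mm from the base axis. Payload 4.4 kg.
Tool frame: the origin (TCP) lies midway between the tips of the shut fingers; the grasp point (between the pads) lies 19 mm behind it; z points along the fingers, y is the line along which they close (so a half turn about z gives the same grasp; the last joint's range is limited). The gripper opens to 85 mm and grips with 20 to 120 N. Pads are 22 mm wide; open, the fingers measure 114 mm over their backs; the gripper's body (76 mm by 85 mm) begins 54 mm behind the grasp point. The pads swing forward as they close: fully open they stand 13 mm farther back than shut.
Start: joints at [-1.308, 0.207, 1.542, -0, 1.393, -0.15], TCP at [230.664, -526.708, 231.282] pointing down, gripper open.
Joint ranges: [-2.73, 2.73], [-0.86, 2.22], [0.23, 2.46], [-1.11, 4.25], [0.08, 2.63], [-2.82, 2.82]. Speed limits (rad/s): [2.79, 2.79, 3.14, 3.14, 3.14, 3.14].

INTERFACE

Orientations are given as [roll, pitch, yaw] about the fixed x, y, z axes, in that order (R = Rz(yaw) Ry(pitch) Rx(roll)).
In Python, from cell import env gives the robot as it stands.
- The arm moves only by the shell command python3 -m handwheel [OPENING] [FORCE], which reads ROWS from standard input. ROWS is a JSON object with one list for each field, all of the same length, 1 to 12, a row being the entries at one place: dx, dy, dz (the shift in mm), rx, ry, rz (a rotation vector in rad); each row is the pose to reach, as a shift and turn from the pose commanded when the command began, along the tool's axes at that moment; what a row does not reach only later rows make up. A row lasts 1/10 s, in which the tool goes at most 50 mm and 0.15 rad, less where a joint would pass 70% of its speed; a pose out of reach is approached as far as the arm can. OPENING is the opening from 0.0 (shut) to 1.0 (fully open), set as the command begins (- or left out keeps the last). The fingers move at their own pace and stop on an object; FORCE is the grip in N (left out, the last holds). Time passes only in rows, so rows that do not move let the fingers close. It prints the time, the measured TCP pose, the force, the opening and the grip force at its end. Input that does not fit is refused with a message, and nothing moves.
- env.read_state(): the state, without advancing time (a new reading comes with each control period).
- env.grab_frame(name): name is "scene" or "top"; returns the picture (480x640x3 uint8, red, green, blue); there is no depth.
- env.get_calibration(name): a dict with "vfov" (degrees; the focal length in pixels is half the picture's height over the tangent of half this angle, whatever the lens; pixels are square), "cx", "cy" (the principal point, pixels), "origin" and "orientation" of the camera in the world. Camera axes: x right, y down, z forward; pixel columns grow to the right and rows downward; lengths in mm; the calibration is good to about 2 mm. A picture is of the moment at which its call begins. get_calibration takes no time and is no camera call.
- env.job_done(): hands the job in; it is judged then, once.
The state is a dict: "time": time; "q": joint angles; "dq": joint speeds; "joint_torque": joint torques, N m; "ee_pos": TCP position; "ee_rot": TCP orientation; "wrist_force": force on the tool from outside, world axes, zero at the start; "torque": the same for the moment, N m; "grip_width": opening from 0.0 (shut) to 1.0 (fully open); "finger_force": force on a finger pad.
Only numpy, scipy, OpenCV 4.12 (cv2) and the standard library are available. Lean on these libraries where they do the work, as an engineer would, in place of code of your own. Each camera call takes 0.05 s, during which the arm holds its last target. There are 200 camera calls.

TASK

The flat white box on the bench clamp has a freshly glued side and must be kept pressed. From above, squeeze and release the clamp's pair of black levers repeatedly to ratchet the round spring pad forward until it pushes the box square against the far stop, and press on until the pad's spring is about half compressed (10 mm of its 20 mm), never over 16 mm, which crushes the box. Touch only the levers, leave the box, the push bar and the things around alone, and finish still squeezing the levers: the pressure lasts only while they are held, so do not let go at the end.

Things in the scene. Friction and masses are not known exactly. Their poses are not given: they have to be found in the camera images.
- clamp: Ratchet bar clamp fixed to the bench: grey head (x -0.054 to 0.028, 66 mm wide, 62 mm high), base 90 mm wide, plywood bed with its top 20 mm above the bench. Origin at bench height on the centre line; +x is the way the pad advances, toward the far stop's face at x = 0.230; z up; y across, the line along which the levers are squeezed. The pad face starts at x = 0.062 to 0.087.
- grip (a point): Midway between the two black levers where to squeeze them: clamp frame (-0.125, 0, 0.040). Levers: bars 11 mm thick, 22 to 54 mm above the bench, from the head back to x = -0.16, only bench below. Here 62 mm over their outsides when released, 35 mm fully squeezed. A toothed bar (6 mm wide, top 46 mm above the bench) runs between them.
- lever_left (a joint): Angle of the left lever, rad: 0 released (sprung open) to 0.16 fully squeezed. The right lever is geared to it and moves equally the other way, so the pair stays centred. The width over the outsides at grip falls about 1.7 mm per 0.01 rad. Pivots 85 mm ahead of grip. Squeezing takes 2 to 16 N a finger.
- pad (a joint): How far the spring pad is pressed in on its stem, m: 0 free, 0.020 fully in; spring 0.8 N per mm. 0.010 is wanted; over 0.016 crushes the box.
- pad_face (a point): Centre of the round rubber pad's front face (32 mm across, 36 mm above the bench) that meets the box.
- jaw: The toothed bar carrying the pad; origin on its axis, x as the clamp's. Squeezing drives it forward 1.2 mm per 0.01 rad (19 mm in all) after up to 8 mm of play until a tooth is caught; teeth are 8 mm apart, a full free pump nets 16 mm. On release the levers spring back and 3 N of friction keeps the bar in place, but a pressed pad pushes it back until 4 mm or less of compression is left.
- anvil: The far stop, a fixed upright plate 100 mm wide, top 56 mm above the bench. Origin at the middle of the foot of its face, 10 mm above the bench, axes as the clamp's.
- box: Flat white cardboard box of labels, 152 (its x) x 107 (its y) x 30 mm, 0.25 kg, lying loose on the clamp's bed with its y axis along the clamp's x axis (either way). Origin at the centre of its underside. It starts a few mm short of the stop and slightly askew; the pad pushes it there and squares it.
- tape_measure: Grey tape measure standing on the bench, 39 x 81 x 62 mm, bystander. Origin at the centre of its underside.
- tape_masking: Cream tape roll lying flat, 85 mm across, 24 mm high, bystander. Origin at the centre of its underside.
- mug: White mug, 92 mm across, 95 mm high, bystander. Origin at the centre of its underside.
Mind the look-alikes: they are no part of the job. What is shaped like the box but purple or red is not meant.

How it is judged:
By the outcome, as a careful person would: the job done as asked, in the order asked, and still so for the second after the job is handed in, while the arm keeps its last pose, push and grip.
It also fails if it takes over 38 s, if anything falls off the work surface, if the arm or the gripper's body presses on something with over 40 N, if the wrist force passes 120 N, or if a joint passes its speed limit or range.

## Working session

There is one attempt and no reset: what is moved stays moved. The work goes in short steps, Python scripts to look and compute and a shell command to move; the robot and the scene stay as the last step left them, time stands still between calls to the robot, and variables do not carry over. Pictures are saved under pics/ and viewed, at most 10 in all, crops included, and the job is handed in when it is done.

```bash
mkdir -p pics; ls; python3 - <<'E'
from cell import env
import cv2,json
for n in("scene","top"):
    f=env.grab_frame(n); cv2.imwrite(f"pics/{n}0.png",f[:,:,::-1]); print(n,env.get_calibration(n))
s=env.read_state(); print(s)
E
```

```text
pics
scene {'vfov': 43.4969282194783, 'cx': 308.3767404060307, 'cy': 245.34412773131754, 'origin': array([ -691.41705789, -1019.02859183,   938.52245166]), 'orientation': array([-2.09849956, -0.00667266, -0.81415318])}
top {'vfov': 50.29594118551025, 'cx': 322.23372337704245, 'cy': 240.49445277326086, 'origin': array([ 162.88437773,   33.80822092, 1514.89344742]), 'orientation': array([-2.98015558, -0.01629335, -1.5676466 ])}
{'time': 0.1, 'q': array([-1.30850303e+00,  2.07402578e-01,  1.54283256e+00,  1.67148786e-05,
        1.39347580e+00, -1.50516770e-01]), 'dq': array([-0.00136803, -0.00203753, -0.00327119,  0.00152141,  0.00016642,
       -0.00123794]), 'joint_torque': array([-1.98906314e-04, -3.84091079e+01, -2.92547911e+01, -3.18499524e-04,
        4.79464943e-03,  4.00766652e-06]), 'ee_pos': array([ 230.48703681, -526.03450803,  230.19318737]), 'ee_rot': array([-3.13950079e+00, -3.33894113e-04,  4.12806749e-01]), 'wrist_force': array([ 0.30403093,  0.59896989, -0.10643827]), 'torque': array([-0.01686642, -0.03854333, -0.00862397]), 'finger_force': 0.0, 'grip_width': 1.0015992682801638}
```

View pics/scene0.png

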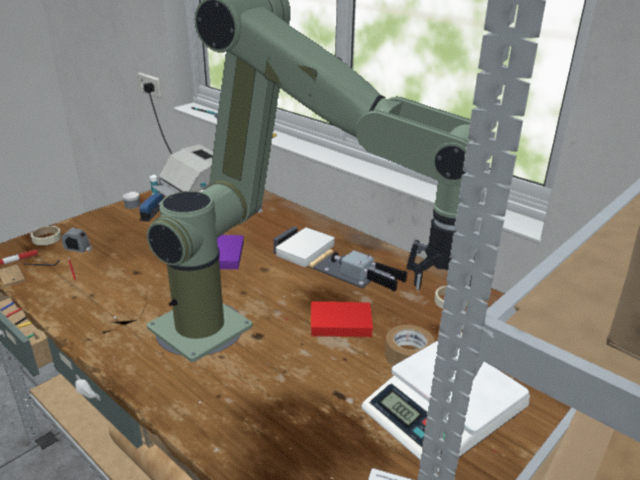

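View pics/top0.png

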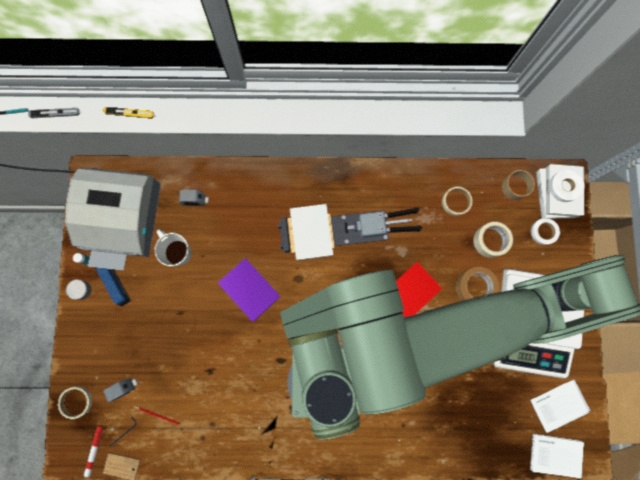

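The top view shows the clamp's white box at (312,232), with the far stop at (284,235) to its left. The head is at (373,223) and the black levers end at about (418,211) and (418,229). The purple box (249,289) and the red box (416,290) are look-alikes. Only the white box lies on the clamp bed, between pad and stop. I'll check this in an enlarged crop.

```bash
cat > h.py <<'E'
import numpy as np,cv2
from scipy.spatial.transform import Rotation as Ro
from cell import env
def cam(n):
    c=env.get_calibration(n); R=Ro.from_euler('xyz',c['orientation']).as_matrix()
    return 240/np.tan(np.radians(c['vfov']/2)),c['cx'],c['cy'],np.array(c['origin']),R
def ray(n,uv,z):
    f,cx,cy,o,R=cam(n); d=R@np.array([(uv[0]-cx)/f,(uv[1]-cy)/f,1]); return o+d*(z-o[2])/d[2]
def proj(n,p):
    f,cx,cy,o,R=cam(n); c=R.T@(np.array(p)-o); return np.array([cx+f*c[0]/c[2],cy+f*c[1]/c[2]])
E
python3 - <<'E'
from h import *
im=cv2.imread('pics/top0.png')
x0,y0,x1,y1=270,190,440,275
cv2.imwrite('pics/crop1.png',cv2.resize(im[y0:y1,x0:x1],None,fx=4.7,fy=4.7,interpolation=cv2.INTER_CUBIC))
g=im.max(2)
m=np.zeros_like(g); m[200:240,382:430]=(g[200:240,382:430]<45)*255
n,l,st,c=cv2.connectedComponentsWithStats(m)
for i in range(1,n):
    if st[i,4]<20: continue
    ys,xs=np.where(l==i); r=cv2.minAreaRect(np.c_[xs,ys].astype(np.float32)); print('lever',r,st[i]); b=cv2.boxPoints(r)
    print([ray('top',p,54)[:2].round(1) for p in b])
hsv=cv2.cvtColor(im,cv2.COLOR_BGR2HSV)
m=np.zeros_like(g); s=np.s_[195:270,280:345]; m[s]=((hsv[s][...,1]<40)&(hsv[s][...,2]>170))*255
k=max(cv2.findContours(m,0,2)[0],key=cv2.contourArea); r=cv2.minAreaRect(k); b=cv2.boxPoints(r); print('box',r)
w=np.array([ray('top',p,50)[:2] for p in b]); print(w.round(1), np.linalg.norm(w-np.roll(w,1,0),axis=1))
E
```

```text
lever ((402.7603759765625, 212.388671875), (4.115777492523193, 29.609025955200195), 79.3803482055664) [388 208  30   9 118]
[array([ 483.3, -181. ]), array([ 500.2, -266.9]), array([ 488.1, -268.8]), array([ 471.2, -183.1])]
lever ((405.4825439453125, 228.65086364746094), (4.044947147369385, 29.1635684967041), 87.1375961303711) [391 226  30   6 116]
[array([ 440.8, -189. ]), array([ 445.7, -274.3]), array([ 433.7, -274.6]), array([ 428.9, -189.4])]
box ((311.0910949707031, 231.45602416992188), (51.41248321533203, 36.72776794433594), 82.64761352539062)
[[ 4.966e+02  1.067e+02]
 [ 5.114e+02 -1.000e-01]
 [ 3.604e+02 -1.940e+01]
 [ 3.462e+02  8.570e+01]] [151.84161955 107.77507649 152.25536444 106.05537305]
```

View pics/crop1.png

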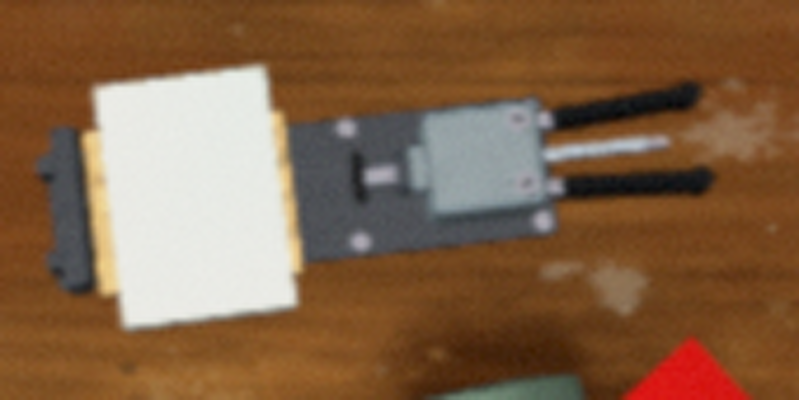

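The crop confirms the target: a white 152×107 box between pad (crop 358,175) and dark stop (crop 70,210). The levers run back to crop (690,95) and (705,180), with the bar between them ending at (660,142). Next I'll fit the clamp axis.

```bash
python3 - <<'E'
from h import *
T=lambda cx,cy,z: ray('top',(270+cx/4.7-.5+.1,190+cy/4.7-.5+.1),z)[:2]
a,b=T(548,155,46),T(662,142,46); d=a-b; print('bar',a,b,np.degrees(np.arctan2(d[1],d[0])))
a,b=T(359,153,36),T(359,200,36); print('pad ends',a,b)
print('bolts',T(347,128,12),T(361,241,12),T(543,219,12))
im=cv2.imread('pics/top0.png'); hsv=cv2.cvtColor(im,cv2.COLOR_BGR2HSV)
m=np.zeros(im.shape[:2],np.uint8); s=np.s_[210:258,276:296]; m[s]=((hsv[s][...,2]<110)&(hsv[s][...,1]<90))*255
k=max(cv2.findContours(m,0,2)[0],key=cv2.contourArea); r=cv2.minAreaRect(k); b=cv2.boxPoints(r); print('anvil',r,[ray('top',p,56)[:2].round(1) for p in b])
# head corners
print('head',[T(*p,62).round(1) for p in((424,112),(537,101),(548,188),(434,205))])
s=env.read_state(); R=Ro.from_euler('xyz',s['ee_rot']).as_matrix(); print(s['ee_pos'],R.round(3))
# predict features from clamp estimate
yaw=np.radians(97.2); g=np.array([464.5,-237.]); ex=np.array([np.cos(yaw),np.sin(yaw)]); ey=np.array([-ex[1],ex[0]]); O=g+125*ex
print('O',O)
W=lambda x,y,z: np.r_[O+ex*x+ey*y,z]
for nm,p in dict(tipL=(-160,28,54),tipR=(-160,-28,54),headBL=(-54,33,62),headBR=(-54,-33,62),headFL=(28,33,62),headFR=(28,-33,62),anvL=(230,50,56),anvR=(230,-50,56)).items():
    q=proj('top',W(*p)); print(nm,q.round(1),((q-[270,190]+.5)*4.7).round(0), proj('scene',W(*p)).round(0))
E
```

```text
bar [ 456.55759892 -176.91162528] [ 465.29952635 -248.50120508] 96.96201908638389
pad ends [459.07633234 -59.44652257] [429.09858421 -59.31690561]
bolts [480.1166312 -53.354771 ] [407.0095747  -61.98352334] [ 421.85484479 -177.89698424]
anvil ((283.5643310546875, 234.1435546875), (34.428287506103516, 9.45285415649414), 84.2894058227539) [array([467.6, 142.2]), array([470.6, 114.9]), array([370. , 103.6]), array([367.1, 130.6])]
head [array([480. , -98.2]), array([ 487.4, -168.4]), array([ 432.6, -174.3]), array([ 421.6, -103.8])]
[ 230.48703681 -526.03450803  230.19318737] [[ 0.916  0.401 -0.001]
 [ 0.401 -0.916  0.002]
 [ 0.    -0.002 -1.   ]]
O [ 448.8333458  -112.98566234]
tipL [420.3 227.5] [709. 178.] [395. 281.]
tipR [417.4 208.8] [695.  91.] [405. 271.]
headBL [385.  232.9] [543. 204.] [360. 266.]
headBR [381.8 210.8] [528. 100.] [373. 256.]
headFL [357.  236.3] [411. 220.] [335. 257.]
headFR [353.9 214. ] [397. 115.] [348. 247.]
anvL [288.1 250.6] [ 87. 287.] [276. 240.]
anvR [284.3 216.9] [ 69. 129.] [296. 227.]
```

```bash
echo '{"dx": [33, 66, 99, 132, 165, 198, 231, 264, 297, 330, 330, 330], "dy": [-17.1, -34.2, -51.3, -68.4, -85.5, -102.6, -119.7, -136.8, -153.9, -171.1, -171.1, -171.1], "dz": [10, 20, 30, 40, 50, 60, 70, 80, 90, 100, 100, 100], "rx": [0, 0, 0, 0, 0, 0, 0, 0, 0, 0, 0, 0], "ry": [0, 0, 0, 0, 0, 0, 0, 0, 0, 0, 0, 0], "rz": [-0.1284, -0.2568, -0.3852, -0.5136, -0.642, -0.7704, -0.8988, -1.0272, -1.1556, -1.284, -1.284, -1.284]}' | python3 -m handwheel 1.0 30; python3 - <<'E'
from h import *
s=env.read_state(); R=Ro.from_euler('xyz',s['ee_rot']).as_matrix(); print(s['time'],s['ee_pos'],s['ee_rot'],R.round(3).tolist())
f=env.grab_frame('scene'); x,y=proj('scene',(464,-237,60)).astype(int); c=f[y-75:y+75,x-100:x+100,::-1]
cv2.imwrite('pics/s1.png',cv2.resize(c,None,fx=4,fy=4,interpolation=cv2.INTER_CUBIC)); print(x,y)
g=env.grab_frame('top'); cv2.imwrite('pics/t1.png',g[:,:,::-1])
E
```

```text
time: 1.3
ee_pos: [464.1, -236.7, 130.5]
ee_rot: [-3.14, -0.001, 1.698]
wrist_force: [0.0, 0.7, -0.9]
grip_width: 0.999
finger_force: 0.0
1.3 [ 464.09472433 -236.66779021  130.54581594] [-3.14004302e+00 -7.95809987e-04  1.69804735e+00] [[-0.127, 0.992, -0.002], [0.992, 0.127, 0.001], [0.001, -0.002, -1.0]]
388 269
```

View pics/s1.png

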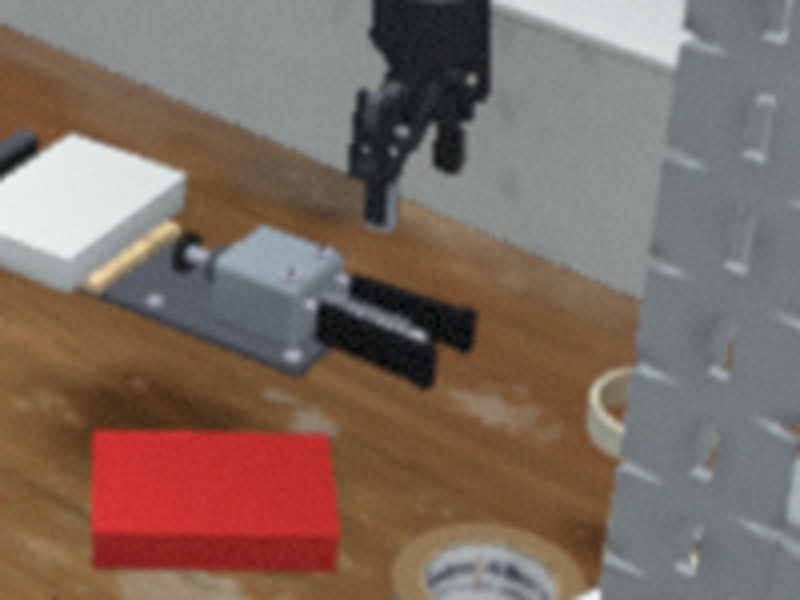

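The scene crop shows the gripper over the levers. The lever tips at crop (435,345) and (473,312) lie within about 2 mm of where I predicted them, and the pad disc is at (187,252), in clear view. Descending now.

```bash
echo '{"dx": [0, 0, 0, 0, 0, 0], "dy": [0, 0, 0, 0, 0, 0], "dz": [30, 60, 90, 105, 113, 113], "rx": [0, 0, 0, 0, 0, 0], "ry": [0, 0, 0, 0, 0, 0], "rz": [0, 0, 0, 0, 0, 0]}' | python3 -m handwheel 1.0 30; echo '{"dx": [0, 0, 0, 0], "dy": [0, 0, 0, 0], "dz": [0, 0, 0, 0], "rx": [0, 0, 0, 0], "ry": [0, 0, 0, 0], "rz": [0, 0, 0, 0]}' | python3 -m handwheel 0.75 30; python3 - <<'E'
from h import *
g=env.grab_frame('scene'); cv2.imwrite('pics/p0.png',g[:,:,::-1])
E
```

```text
time: 2.0
ee_pos: [463.3, -238.2, 17.6]
ee_rot: [-3.14, -0.001, 1.695]
wrist_force: [0.7, -0.2, -0.5]
grip_width: 1.0
finger_force: 0.0
time: 2.4
ee_pos: [465.3, -238.2, 19.4]
ee_rot: [3.139, 0.002, 1.697]
wrist_force: [1.1, 0.1, 0.4]
grip_width: 0.75
finger_force: 0.5
```

```bash
echo '{"dx": [0, 0, 0, 0], "dy": [0, 0, 0, 0], "dz": [0, 0, 0, 0], "rx": [0, 0, 0, 0], "ry": [0, 0, 0, 0], "rz": [0, 0, 0, 0]}' | python3 -m handwheel 0.58 30;  echo '{"dx": [0, 0, 0, 0], "dy": [0, 0, 0, 0], "dz": [0, 0, 0, 0], "rx": [0, 0, 0, 0], "ry": [0, 0, 0, 0], "rz": [0, 0, 0, 0]}' | python3 -m handwheel 0.40 30; python3 - <<'E'
from h import *
s=env.read_state();print(s['wrist_force'],s['torque'],s['finger_force'],s['grip_width'])
g=env.grab_frame('scene'); cv2.imwrite('pics/p1.png',g[:,:,::-1])
a=cv2.imread('pics/p0.png');x,y=388,269
cat=np.hstack([i[y-60:y+40,x-100:x+30] for i in(a,g[:,:,::-1])]); cv2.imwrite('pics/cmp1.png',cv2.resize(cat,None,fx=3,fy=3,interpolation=cv2.INTER_CUBIC))
E
```

```text
time: 2.85
ee_pos: [466.0, -238.5, 19.9]
ee_rot: [3.139, 0.002, 1.697]
wrist_force: [2.5, 1.5, 5.6]
grip_width: 0.58
finger_force: 5.5
time: 3.25
ee_pos: [466.1, -238.9, 21.0]
ee_rot: [3.139, 0.003, 1.697]
wrist_force: [-0.2, 1.1, 14.6]
grip_width: 0.406
finger_force: 28.3
[-0.22053316  1.10203957 14.55374504] [0.20352195 0.25147232 0.04272084] 28.289975691586733 0.4057495025194985
```

View pics/cmp1.png

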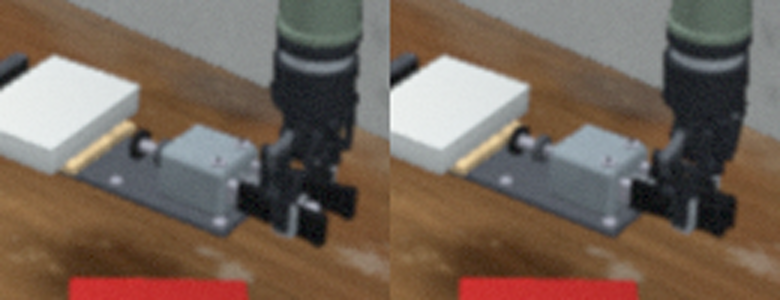

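The first squeeze worked: the pad disc moved from crop (140,143) to (517-390=127,138), and the levers are fully in at 0.406. I'll release, repeat, and track the pad blob.

```bash
cat >> h.py <<'E'
yaw=np.radians(97.1); ex=np.array([np.cos(yaw),np.sin(yaw)]); O=np.array([464.5,-237.])+125*ex
def pad(im,lo=45,hi=135):
    # dark blob near the axis (z 36): clamp x of its centroid along the projected axis line
    xs=np.arange(lo,hi,.5); pts=np.array([proj('scene',np.r_[O+ex*x,36]) for x in xs])
    m=np.zeros(im.shape[:2],np.uint8); cv2.polylines(m,[pts.round().astype(np.int32).reshape(-1,1,2)],False,255,15)
    g=im.max(2).astype(float); w=np.clip(65-g,0,40)*(m>0)
    k,l,st,_=cv2.connectedComponentsWithStats((w>5).astype(np.uint8)); 
    if k<2: return None
    i=1+st[1:,4].argmax(); w=w*(l==i); v,u=np.indices(g.shape); c=np.array([(w*u).sum(),(w*v).sum()])/w.sum()
    return xs[np.linalg.norm(pts-c,axis=1).argmin()],c.round(1).tolist(),int(st[i,4]),np.linalg.norm(pts-c,axis=1).min().round(1)
def snap(n):
    g=env.grab_frame('scene')[:,:,::-1]; cv2.imwrite(f'pics/{n}.png',g); s=env.read_state(); print(n,s['time'],pad(g),round(s['finger_force'],1),round(s['grip_width'],3))
E
python3 -c "
from h import *
for n in('p0','p1'): print(pad(cv2.imread(f'pics/{n}.png')))"
Z='see'; echo '{"dx": [0, 0, 0, 0], "dy": [0, 0, 0, 0], "dz": [0, 0, 0, 0], "rx": [0, 0, 0, 0], "ry": [0, 0, 0, 0], "rz": [0, 0, 0, 0]}' | python3 -m handwheel 0.76 30 | tr '\n' ' '; python3 -c "from h import *; snap('p2')"
echo '{"dx": [0, 0, 0, 0], "dy": [0, 0, 0, 0], "dz": [0, 0, 0, 0], "rx": [0, 0, 0, 0], "ry": [0, 0, 0, 0], "rz": [0, 0, 0, 0]}' | python3 -m handwheel 0.58 30| tr '\n' ' '; echo '{"dx": [0, 0, 0, 0], "dy": [0, 0, 0, 0], "dz": [0, 0, 0, 0], "rx": [0, 0, 0, 0], "ry": [0, 0, 0, 0], "rz": [0, 0, 0, 0]}' | python3 -m handwheel 0.42 30| tr '\n' ' '; python3 -c "from h import *; snap('p3')"
```

```text
(np.float64(56.5), [333.4, 256.9], 31, np.float64(0.3))
(np.float64(69.5), [329.4, 256.1], 23, np.float64(0.9))
time: 3.7 ee_pos: [464.2, -237.1, 17.8] ee_rot: [-3.141, -0.001, 1.697] wrist_force: [2.6, 1.3, -0.1] grip_width: 0.763 finger_force: 1.2 p2 3.75 (np.float64(68.5), [329.9, 255.8], 23, np.float64(0.5)) 1.2 0.757
time: 4.15 ee_pos: [465.9, -237.9, 19.4] ee_rot: [3.139, 0.001, 1.696] wrist_force: [3.8, 1.7, 5.3] grip_width: 0.585 finger_force: 5.5 time: 4.55 ee_pos: [466.0, -238.4, 20.4] ee_rot: [3.139, 0.002, 1.697] wrist_force: [1.5, 2.8, 10.7] grip_width: 0.423 finger_force: 15.1 p3 4.6 (np.float64(84.5), [325.2, 254.3], 23, np.float64(0.8)) 15.1 0.42
```

```bash
echo '{"dx": [0, 0, 0, 0], "dy": [1.5, 1.5, 1.5, 1.5], "dz": [0, 0, 0, 0], "rx": [0, 0, 0, 0], "ry": [0, 0, 0, 0], "rz": [0, 0, 0, 0]}' | python3 -m handwheel 0.78 30 | tr '\n' ' '; 
echo '{"dx": [0, 0, 0, 0], "dy": [0, 0, 0, 0], "dz": [0, 0, 0, 0], "rx": [0, 0, 0, 0], "ry": [0, 0, 0, 0], "rz": [0, 0, 0, 0]}' | python3 -m handwheel 0.58 30| tr '\n' ' '; echo '{"dx": [0, 0, 0, 0], "dy": [0, 0, 0, 0], "dz": [0, 0, 0, 0], "rx": [0, 0, 0, 0], "ry": [0, 0, 0, 0], "rz": [0, 0, 0, 0]}' | python3 -m handwheel 0.42 30| tr '\n' ' '; python3 -c "from h import *; snap('p4')"
```

```text
time: 5.0 ee_pos: [464.9, -237.0, 17.5] ee_rot: [-3.14, -0.001, 1.697] wrist_force: [0.0, -0.1, 0.0] grip_width: 0.784 finger_force: 0.0 time: 5.4 ee_pos: [465.9, -237.7, 19.0] ee_rot: [-3.141, 0.0, 1.697] wrist_force: [-1.2, 1.0, 6.6] grip_width: 0.582 finger_force: 5.6 time: 5.8 ee_pos: [466.0, -238.1, 20.0] ee_rot: [-3.141, 0.001, 1.697] wrist_force: [-3.7, 0.1, 11.5] grip_width: 0.422 finger_force: 15.6 p4 5.85 (np.float64(101.0), [320.8, 252.0], 21, np.float64(0.2)) 15.6 0.422
```

```bash
echo '{"dx": [0, 0, 0, 0], "dy": [0, 0, 0, 0], "dz": [0, 0, 0, 0], "rx": [0, 0, 0, 0], "ry": [0, 0, 0, 0], "rz": [0, 0, 0, 0]}' | python3 -m handwheel 0.78 30 | tr '\n' ' '; python3 -c "from h import *; snap('p5')"
echo '{"dx": [0, 0, 0, 0], "dy": [0, 0, 0, 0], "dz": [0, 0, 0, 0], "rx": [0, 0, 0, 0], "ry": [0, 0, 0, 0], "rz": [0, 0, 0, 0]}' | python3 -m handwheel 0.58 30| tr '\n' ' ';python3 -c "from h import *; snap('p6')"; echo '{"dx": [0, 0, 0, 0], "dy": [0, 0, 0, 0], "dz": [0, 0, 0, 0], "rx": [0, 0, 0, 0], "ry": [0, 0, 0, 0], "rz": [0, 0, 0, 0]}' | python3 -m handwheel 0.42 30| tr '\n' ' '; python3 - <<'E'
from h import *; snap('p7')
x,y=320,250
im=[cv2.imread(f'pics/{n}.png')[y-50:y+40,x-60:x+60] for n in('p0','p4','p7')]
t=env.grab_frame('top')[:,:,::-1]; cv2.imwrite('pics/t7.png',t)
im.append(t[195:285,270:390]); 
cv2.imwrite('pics/cmp2.png',cv2.resize(np.vstack([np.hstack(im[:2]),np.hstack(im[2:])]),None,fx=3.3,fy=3.3,interpolation=cv2.INTER_CUBIC))
E
```

```text
time: 6.25 ee_pos: [465.5, -237.2, 17.9] ee_rot: [-3.141, -0.001, 1.697] wrist_force: [0.5, -0.4, -0.4] grip_width: 0.779 finger_force: 0.0 p5 6.3 (np.float64(98.5), [321.5, 252.3], 20, np.float64(0.2)) 0.0 0.781
time: 6.7 ee_pos: [465.9, -237.8, 19.1] ee_rot: [-3.141, 0.001, 1.697] wrist_force: [-1.6, 0.3, 5.3] grip_width: 0.58 finger_force: 6.8 p6 6.75 (np.float64(104.5), [319.9, 251.7], 19, np.float64(0.2)) 6.8 0.581
time: 7.15 ee_pos: [466.0, -238.2, 20.2] ee_rot: [-3.141, 0.001, 1.697] wrist_force: [-5.2, 0.1, 12.8] grip_width: 0.423 finger_force: 16.2 p7 7.2 (np.float64(117.0), [316.4, 250.5], 18, np.float64(0.3)) 16.2 0.424
```

View pics/cmp2.png

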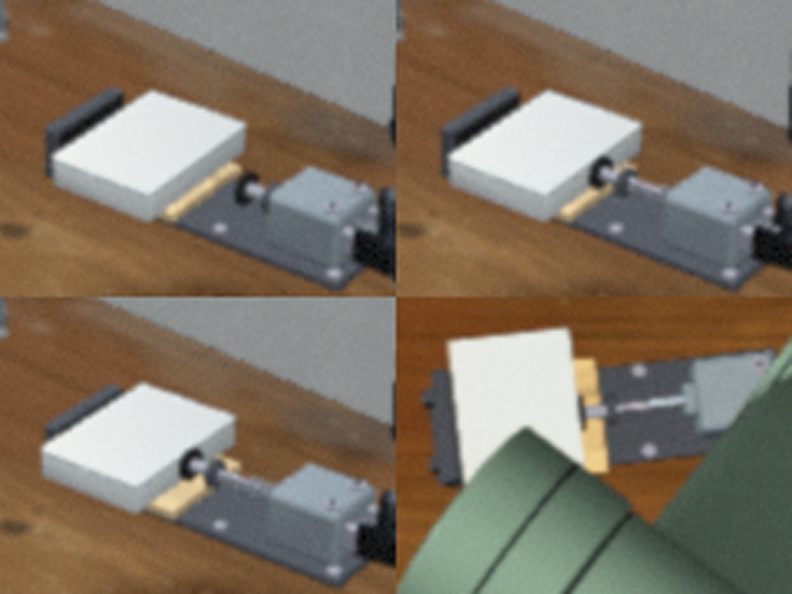

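The panels show the pad reaching the box at p4. By p7 (bottom-left) the box has been pushed almost to the stop and nearly squared. A grey collar on the bar shows behind the pad at (213,472), so the pad-to-collar gap gives the compression. I'll check the brightness profile along the axis offline.

```bash
cat >> h.py <<'E'
def prof(im,lo=40,hi=130):
    xs=np.arange(lo,hi,1.); g=cv2.cvtColor(im,cv2.COLOR_BGR2GRAY).astype(np.float32)
    P=np.array([proj('scene',np.r_[O+ex*x,36]) for x in xs],np.float32)
    return xs,np.mean([cv2.remap(g,P[:,:1],P[:,1:]+dv,cv2.INTER_CUBIC)[:,0] for dv in(-.7,0,.7)],0)
E
python3 - <<'E'
from h import *
for n in('p0','p1','p3','p4','p5','p6','p7'):
    x,p=prof(cv2.imread(f'pics/{n}.png')); print(n,p[::3].astype(int).tolist())
E
```

```text
p0 [143, 154, 155, 153, 134, 86, 44, 36, 55, 80, 96, 106, 120, 140, 160, 173, 174, 162, 151, 146, 145, 149, 153, 156, 161, 175, 201, 219, 227, 229]
p1 [77, 68, 80, 105, 136, 150, 152, 153, 147, 109, 58, 36, 67, 118, 158, 176, 175, 162, 152, 146, 144, 149, 154, 155, 163, 177, 200, 221, 229, 230]
p3 [123, 124, 127, 124, 108, 81, 66, 75, 97, 131, 153, 155, 154, 149, 120, 70, 36, 52, 101, 135, 145, 148, 153, 156, 162, 176, 199, 220, 228, 229]
p4 [119, 124, 126, 125, 126, 122, 118, 122, 128, 114, 86, 67, 73, 87, 121, 147, 153, 151, 148, 129, 84, 41, 41, 86, 140, 174, 199, 221, 228, 229]
p5 [122, 125, 125, 125, 128, 123, 119, 124, 117, 90, 67, 70, 89, 120, 144, 153, 155, 153, 135, 91, 40, 39, 83, 133, 161, 178, 200, 220, 228, 230]
p6 [113, 118, 125, 125, 125, 125, 118, 122, 125, 123, 123, 112, 77, 67, 76, 103, 135, 151, 152, 147, 128, 81, 38, 43, 100, 156, 196, 220, 228, 230]
p7 [114, 120, 121, 117, 120, 120, 118, 121, 125, 124, 123, 123, 122, 125, 123, 98, 73, 68, 83, 104, 138, 154, 156, 152, 135, 89, 44, 36, 76, 138]
```

The profile resolves both the pad (dark minimum) and the collar, about 30 mm behind it when free. That measures compression directly, so I'll continue in small steps.

```bash
cat >> h.py <<'E'
def gap(im):
    x,p=prof(im,30,140); 
    xi=np.arange(30,139,.1); q=np.interp(xi,x,p); i=np.where(xi>50)[0]; pm=xi[i[q[i].argmin()]]
    a=abs(xi-pm)<9; w=np.clip(95-q,0,None)*a; P=(w*xi).sum()/w.sum()
    a=(xi>P-36)&(xi<P-11); cm=xi[a][q[a].argmin()]; b=(abs(xi-cm)<7)&(xi<P-10); w=np.clip(105-q,0,None)*b; C=(w*xi).sum()/w.sum()
    return P,C,P-C
def meas(n,k=4):
    G=[]
    for _ in range(k): g=env.grab_frame('scene')[:,:,::-1]; G.append(gap(g))
    cv2.imwrite(f'pics/{n}.png',g); s=env.read_state(); print(n,round(s['time'],2),'pad,collar,gap',np.mean(G,0).round(1),np.std(G,0).round(1),'F',round(s['finger_force'],1),'w',round(s['grip_width'],3))
E
python3 -c "
from h import *
for n in('p1','p3','p4','p5','p6','p7'): print(n,np.round(gap(cv2.imread(f'pics/{n}.png')),1))"
M='python3 -c "from h import *; meas(\"%s\")"'
python3 -c "from h import *; meas('q0')"
echo '{"dx": [0, 0, 0, 0], "dy": [0, 0, 0, 0], "dz": [0, 0, 0, 0], "rx": [0, 0, 0, 0], "ry": [0, 0, 0, 0], "rz": [0, 0, 0, 0]}' | python3 -m handwheel 0.78 30 >/dev/null; python3 -c "from h import *; meas('q1')"
echo '{"dx": [0, 0, 0], "dy": [0, 0, 0], "dz": [0, 0, 0], "rx": [0, 0, 0], "ry": [0, 0, 0], "rz": [0, 0, 0]}' | python3 -m handwheel 0.62 30 >/dev/null; python3 -c "from h import *; meas('q2')"
echo '{"dx": [0, 0], "dy": [0, 0], "dz": [0, 0], "rx": [0, 0], "ry": [0, 0], "rz": [0, 0]}' | python3 -m handwheel 0.58 30 >/dev/null; python3 -c "from h import *; meas('q3')"
```

```text
p1 [72.8 42.9 29.8]
p3 [88.6 58.5 30.1]
p4 [104.4  74.4  30. ]
p5 [101.6  71.5  30.2]
p6 [107.1  79.2  27.9]
p7 [119.8  90.5  29.3]
q0 7.45 pad,collar,gap [119.9  90.6  29.3] [0.1 0.1 0.1] F 16.2 w 0.421
q1 8.05 pad,collar,gap [118.8  89.3  29.6] [0.1 0.1 0.1] F 0.0 w 0.781
q2 8.55 pad,collar,gap [119.9  92.4  27.6] [0.  0.1 0.1] F 5.7 w 0.626
q3 8.95 pad,collar,gap [120.   94.9  25. ] [0.  0.1 0.1] F 8.6 w 0.583
```

The pad has stopped at 120, so the box is against the stop. Compression is now about 5 mm, and 5 mm more is needed.

```bash
echo '{"dx": [0, 0, 0], "dy": [0, 0, 0], "dz": [0, 0, 0], "rx": [0, 0, 0], "ry": [0, 0, 0], "rz": [0, 0, 0]}' | python3 -m handwheel 0.54 30 >/dev/null; python3 -c "from h import *; meas('q4')"
echo '{"dx": [0, 0, 0], "dy": [0, 0, 0], "dz": [0, 0, 0], "rx": [0, 0, 0], "ry": [0, 0, 0], "rz": [0, 0, 0]}' | python3 -m handwheel 0.51 30 >/dev/null; python3 -c "from h import *; meas('q5')"
```

```text
q4 9.45 pad,collar,gap [119.9  98.8  21.1] [0.  0.1 0.1] F 10.9 w 0.542
q5 9.95 pad,collar,gap [120.  100.8  19.2] [0.1 0.  0.1] F 12.5 w 0.51
```

```bash
python3 - <<'E'
from h import *
meas('q6',2)
im=cv2.imread('pics/q6.png'); x,p=prof(im,85,135); print(p[::2].astype(int).tolist())
t=env.grab_frame('top')[:,:,::-1]; x,y=320,250
A=cv2.resize(im[y-45:y+45,x-60:x+60],None,fx=3.3,fy=3.3,interpolation=cv2.INTER_CUBIC); B=cv2.resize(t[190:280,270:390],None,fx=3.3,fy=3.3,interpolation=cv2.INTER_CUBIC)
cv2.imwrite('pics/fin.png',np.hstack([A,B])); print(env.read_state()['wrist_force'])
E
```

```text
q6 10.05 pad,collar,gap [119.9 100.8  19.1] [0.  0.1 0. ] F 12.5 w 0.51
[121, 119, 123, 124, 125, 112, 92, 77, 72, 79, 94, 114, 135, 142, 126, 95, 58, 35, 36, 62, 95, 137, 170, 199, 214]
[-4.13074274  1.30509379 13.17849881]
```

View pics/fin.png

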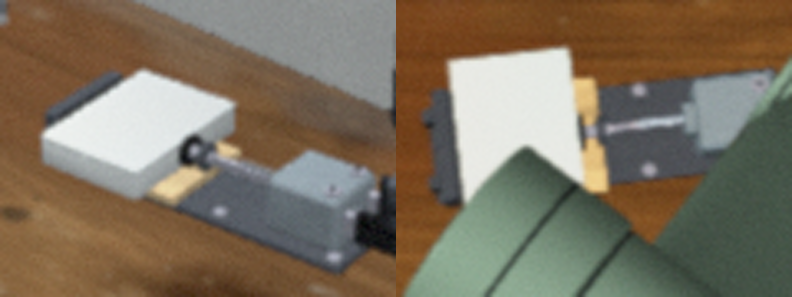

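The final pictures show the box's left edge (448,60)–(465,200) lying against the stop at 6–7° in the image. That matches the clamp's 7°, so the box is square. The gap implies about 11 mm, so I'll ease off by 1 mm while still squeezing.

```bash
echo '{"dx": [0, 0, 0, 0], "dy": [0, 0, 0, 0], "dz": [0, 0, 0, 0], "rx": [0, 0, 0, 0], "ry": [0, 0, 0, 0], "rz": [0, 0, 0, 0]}' | python3 -m handwheel 0.522 30 ; python3 - <<'E'
from h import *
meas('q7')
a,b=cv2.imread('pics/top0.png'),env.grab_frame('top')[:,:,::-1]
for im in(a,b):  # left and right box edges along rows
    h=cv2.cvtColor(np.ascontiguousarray(im),cv2.COLOR_BGR2HSV); m=(h[...,1]<40)&(h[...,2]>170)
    r=np.arange(211,232); L=[280+np.where(m[v,280:345])[0].min() for v in r]; Rr=[280+np.where(m[v,280:345])[0].max() for v in r]
    print(np.degrees(np.arctan([np.polyfit(r,L,1)[0],np.polyfit(r,Rr,1)[0]])).round(1))
E
```

```text
time: 10.5
ee_pos: [465.9, -238.0, 20.0]
ee_rot: [-3.141, 0.001, 1.697]
wrist_force: [-4.2, 0.9, 11.8]
grip_width: 0.521
finger_force: 8.5
q7 10.7 pad,collar,gap [119.9 100.7  19.2] [0.1 0.1 0.1] F 8.5 w 0.519
[7.1 2.8]
[ 6.2 22.1]
```

```bash
echo '{"dx": [0, 0, 0], "dy": [0, 0, 0], "dz": [0, 0, 0], "rx": [0, 0, 0], "ry": [0, 0, 0], "rz": [0, 0, 0]}' | python3 -m handwheel 0.532 30 | tail -2; python3 -c "from h import *; meas('q8')"
```

```text
grip_width: 0.53
finger_force: 7.4
q8 11.25 pad,collar,gap [120.  100.2  19.7] [0.1 0.1 0.1] F 7.4 w 0.53
```

```bash
python3 -c "
from h import *
meas('q9',2); print(env.job_done())"
```

```text
q9 11.35 pad,collar,gap [119.9 100.3  19.6] [0.1 0.  0.1] F 7.4 w 0.53
the job is handed in; nothing more can be done
None
```

I handed the job in at 11.4 s: the pad holds the box flat against the far stop, its spring about 10.4 mm compressed by camera measurement, with the gripper still squeezing the levers.

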